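# Put the swapped contents of two job trays right

## Robot

A 6-joint arm with a two-finger parallel gripper is mounted at the origin on a cart in front of the work surface, level with it; the furniture and walls round the work are solid. World frame = base frame: x ahead of the robot, y to its left, z up, the work surface at z = 0. Lengths are in m, angles in rad, forces in N, time in s.
With the tool pointing down it reaches from about 0.3 to 0.85 m from the base axis. Payload 5.4 kg.
Tool frame: the origin (TCP) lies midway between the tips of the shut fingers; the grasp point (between the pads) lies 19 mm behind it (ctrl.hold_point_z is the z of the grasp point in the tool frame, in m); z points along the fingers, y is the line along which they close (so a half turn about z gives the same grasp; the last joint's range is limited). The gripper opens to 85 mm and grips with 20 to 120 N. Pads are 22 mm wide; open, the fingers measure 114 mm over their backs; the gripper's body (76 mm by 85 mm) begins 54 mm behind the grasp point. The pads swing forward as they close: fully open they stand 13 mm farther back than shut.
Start: joints at [-1.44, 0.158, 1.597, -0, 1.386, -0.21], TCP at [0.192, -0.542, 0.231] pointing down, gripper open.
Joint ranges: [-2.91, 2.91], [-0.94, 2.29], [0.18, 2.7], [-1.29, 4.43], [0.17, 2.64], [-3, 3]. Speed limits (rad/s): [2.57, 2.57, 3.14, 3.14, 3.14, 3.14].

## Interface

Orientations are given as a rotation vector (axis times angle).
In Python, from plant import ctrl gives the robot as it stands. The module is installed in compiled form; this text tells all that it offers.
- The arm moves only by the tool move_arm, never from a script. Its argument "deltas" is a list that holds one entry, the list of rows, each a list of 7 numbers: the turn, a rotation vector about the tool's x, y, z normalised to -1 to 1, where 1 is 360 degrees, then the shift along the tool's x, y, z normalised to -1 to 1, where 1 is 0.5 m, then the closure in counts, from 0 (fully open) to 255 (shut). A call has 1 to 10 rows; each row is the pose to reach, as a shift and turn from the pose commanded when the call began, along the tool's axes at that moment, turning the shorter way round; what a row does not reach only later rows make up. A row lasts 1/12 s, in which the tool goes at most 41.7 mm and 7.16 degrees, less where a joint would pass 70% of its speed; a pose out of reach is approached as far as the arm can. A call with a number of a shift or a turn outside -1 to 1 is refused whole. A call with a gripper value outside its range is refused whole. The fingers move at their own pace and stop on an object; the grip force is fixed at half the most. Time passes only in rows, so rows that repeat a pose let the fingers close. It gives the time, the measured TCP pose, the force, the opening and the grip force at its end, in the units of the state.
- ctrl.read_state(): the state, without advancing time (a new reading comes with each control period).
- ctrl.camera(name): name is "scene" or "top" or "wrist"; returns the picture (420x560x3 uint8, red, green, blue); there is no depth.
- ctrl.calibration(name): a dict with "camera_matrix" (3x3 intrinsics, pixels), "rvec" (rotation vector, rad) and "tvec" (3), from world to camera coordinates, as OpenCV has them. Camera axes: x right, y down, z forward; pixel columns grow to the right and rows downward; lengths in m; the calibration is good to about 2 mm. The wrist camera is an equidistant fisheye: a pixel r from the principal point sees the ray r / f radians off the axis. A picture is of the moment at which its call begins: read the wrist's pose just before it. calibration takes no time and is no camera call; for the wrist camera it gives the pose at the moment of the call.
- ctrl.job_done(): hands the job in; it is judged then, once.
The state is a dict: "time": time; "joints": joint angles; "qd": joint speeds; "joint_efforts": joint torques, N m; "tool_pos": TCP position; "orientation": TCP orientation; "wrist_force": force on the tool from outside, world axes, zero at the start; "ft_torque": the same for the moment, N m; "grip_width": opening from 0.0 (shut) to 1.0 (fully open); "grasp_force": force on a finger pad.
Only numpy, scipy, OpenCV 4.12 (cv2) and the standard library are available. Lean on these libraries where they do the work, as an engineer would, in place of code of your own. Each camera call takes 0.05 s, during which the arm holds its last target. There are 200 camera calls.

## Task

The contents of the two job trays have been mixed up and must change places: the black power brick and the black USB stick belong in the blue tray, the yellow tape measure and the flux tub (amber, its black lid bearing a yellow label) in the orange tray. Use the free bench as a parking place where you need it, and leave each thing standing flat on the floor of its tray, the same side up as now, not on the rim and not on one another. Leave the steel dish of screws where it is.

Things in the scene. Friction and masses are not known exactly. Their poses are not given: they have to be found in the camera images.
- tray_blue: Fixed to the bench. Shallow open rectangular tray, blue plastic, 128 x 192 mm outside (along its own x and y), 10 mm high, walls 4 mm thick, so 120 x 184 mm inside; its floor is 4 mm above the bench. Origin: centre of its underside, at bench height. x across the tray (a small blank white card is clipped outside the wall at -x), y along it, z up.
- tray_orange: Fixed to the bench. Shallow open rectangular tray, orange plastic, 128 x 192 mm outside (along its own x and y), 10 mm high, walls 4 mm thick, so 120 x 184 mm inside; its floor is 4 mm above the bench. Origin: centre of its underside, at bench height. x across the tray (a small blank white card is clipped outside the wall at -x), y along it, z up.
- brick_center (a point): Loose black power brick of a laptop, a block 50 x 108 x 30 mm (along its own x, y, z), 0.24 kg; this point is its centre, 15 mm above its underside. Starts in the orange tray.
- stick_center (a point): Loose small black USB stick with a steel plug, lying flat, 52 x 18 x 8 mm (along its own x, y, z; the plug is the narrower last 12 mm at +x); this point is its centre, 4 mm above its underside. Starts in the orange tray, near one end, with its long side roughly along the tray's y.
- tape_center (a point): Loose yellow tape measure standing upright, 31 x 63 x 52 mm (along its own x, y, z), grasped across its 31 mm; this point is its centre, 26 mm above its underside. Starts in the blue tray beside the tub.
- tub_center (a point): Loose round flux tub, amber body, black lid with a yellow square label on top, 47 mm in diameter (lid; the body below it is 44 mm), 29 mm high, upright; this point is its centre, 14.5 mm above its underside, z up. Starts in the blue tray.
- dish_center (a point): Bystander: loose round pressed-steel dish of screws, 85 mm in diameter, 18 mm high, standing on the bench at the far end of the strip between the two trays; this point is its centre, 9 mm above the bench. The strip of bench between the two trays (at least 110 mm wide) is free from the dish to the bench's front edge, at x below 0.53.
Mind the look-alikes: they are no part of the job. Leave any white look-alike of the part that bears tape_center alone.

How it is judged:
By the outcome, as a careful person would: the job done as asked, in the order asked, and still so for the second after the job is handed in, with the robot touching nothing.
It also fails if it takes over 115 s, if anything falls off the work surface, if the arm or the gripper's body presses on something with over 40 N, if the wrist force passes 120 N, or if a joint passes its speed limit or range.

## Working session

There is one attempt and no reset: what is moved stays moved. The work goes in short steps, Python scripts to look and compute and a tool call to move; the robot and the scene stay as the last step left them, time stands still between calls to the robot, and variables do not carry over. Pictures are saved under pics/ and viewed, at most 14 in all, crops included, and the job is handed in when it is done.

Besides the shell and the picture viewer there is one more tool, called after ">>>" by a JSON object that holds its "method" and its "body". move_arm: Moves the arm, as the interface text tells. Its arguments: {"type":"object","properties":{"deltas":{"type":"array"}},"required":["deltas"]}

```bash
mkdir -p pics; python3 - <<'E'
from plant import ctrl
import cv2
for n in("top","scene"):
    cv2.imwrite(f"pics/{n}0.png",cv2.resize(ctrl.camera(n)[:,:,::-1],(800,600),interpolation=cv2.INTER_CUBIC))
    c=ctrl.calibration(n);print(n,c)
print(ctrl.read_state(),ctrl.hold_point_z)
E
```

```text
top {'camera_matrix': array([[442.69522179,   0.        , 280.39235814],
       [  0.        , 442.69522179, 210.71185132],
       [  0.        ,   0.        ,   1.        ]]), 'rvec': array([ 2.1084409 , -2.08767372,  0.23408546]), 'tvec': array([-0.12324067,  0.50242126,  0.79060969])}
scene {'camera_matrix': array([[504.40706564,   0.        , 276.55512934],
       [  0.        , 504.40706564, 211.88080715],
       [  0.        ,   0.        ,   1.        ]]), 'rvec': array([ 2.08175997, -0.83711646,  0.45329211]), 'tvec': array([-0.43026713,  0.17691113,  0.92477394])}
{'time': 0.1, 'joints': array([-1.44008758e+00,  1.58995288e-01,  1.59813374e+00,  7.30487079e-06,
        1.38617190e+00, -2.10105277e-01]), 'qd': array([-7.88565597e-05,  1.07733018e-04, -5.06333165e-03, -4.30676105e-04,
        2.29553740e-04,  1.30128105e-04]), 'joint_efforts': array([-1.14138831e-03, -3.96991682e+01, -3.32338107e+01, -2.00872282e-04,
        4.27302613e-03,  1.21331919e-05]), 'tool_pos': array([ 0.19210318, -0.54138398,  0.2303964 ]), 'orientation': array([-3.09440771e+00, -5.32470718e-01, -1.17701217e-04]), 'wrist_force': array([-0.31286008,  0.36864164,  0.79965023]), 'ft_torque': array([0.01521092, 0.03298234, 0.03362535]), 'grasp_force': 0.0, 'grip_width': 1.0002217627571184} -0.0187
```

View pics/top0.png

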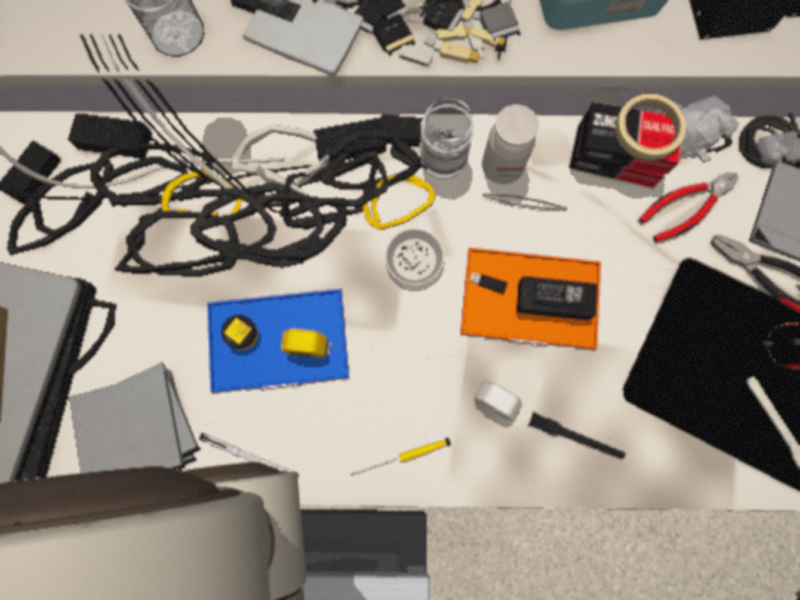

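View pics/scene0.png

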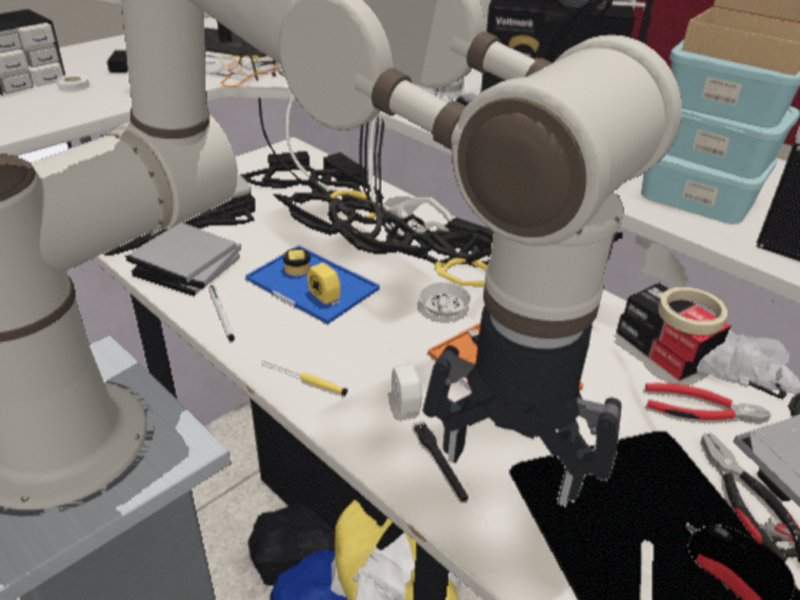

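The top view shows the blue tray (208–348, 290–392) with the tub at (239,333) and the tape at (305,343). The orange tray (462–600, 248–348) has the stick at (488,283) and the brick at (557,297). The dish is at (414,258) and the white look-alike at (498,402). I'll enlarge both trays.

```bash
python3 - <<'E'
from plant import ctrl
import cv2,numpy as np
im=ctrl.camera("top")[:,:,::-1]
a=im[195:285,138:253]; b=im[165:255,315:430]
s=[cv2.resize(x,None,fx=6.9,fy=6.6,interpolation=cv2.INTER_CUBIC) for x in(a,b)]
cv2.imwrite("pics/a.png",cv2.resize(a,(690,540),interpolation=cv2.INTER_CUBIC))
cv2.imwrite("pics/b.png",cv2.resize(b,(690,540),interpolation=cv2.INTER_CUBIC))
E
```

```text
(no output)
```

View pics/a.png

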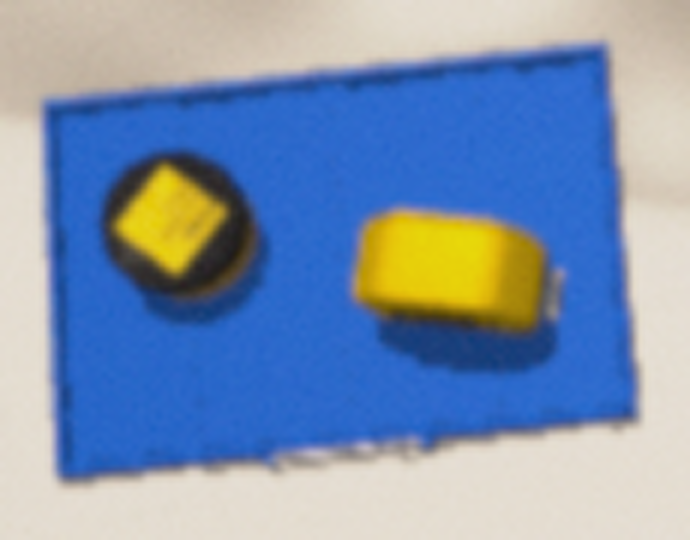

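View pics/b.png

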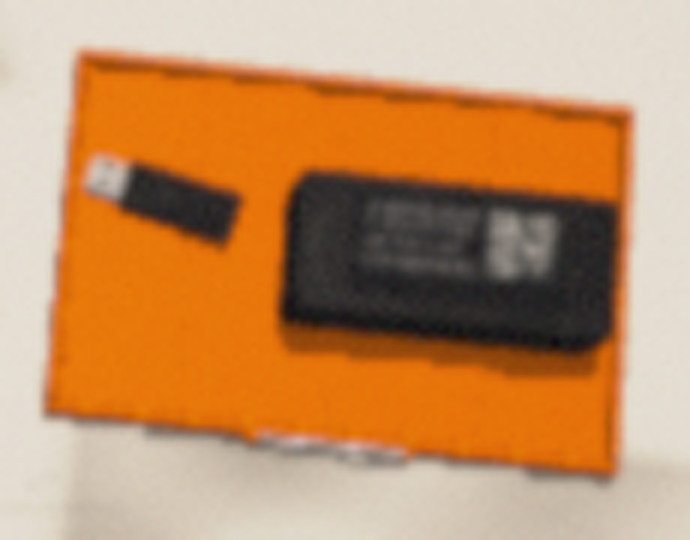

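The blue crop shows rim corners (45,100), (605,45), (637,418) and (62,480), the tub lid centred at (175,223), and the tape top running from (365,255) to about (540,275). In the orange crop the rim corners are (80,52), (632,108), (617,473) and (47,413). The brick top spans (300,175), (615,207), (605,345) and (285,320), and the stick runs from the plug end (87,174) to the tail (232,221).

```bash
cat > h.py <<'E'
from plant import ctrl
import cv2,numpy as np
from scipy.spatial.transform import Rotation as R
def pix(name,p,z,off=(0,0),s=1,cal=None):
    """crop pixel(s) -> world xy at height z"""
    c=cal or ctrl.calibration(name);K=c["camera_matrix"]
    p=(np.atleast_2d(np.array(p,float))+.5)/s-.5+off
    Rm=cv2.Rodrigues(np.array(c["rvec"]))[0];t=np.ravel(c["tvec"])
    q=(p-K[:2,2])/[K[0,0],K[1,1]]
    if name=="wrist":
        r=np.linalg.norm(q,axis=1)[:,None];d=np.c_[q/r*np.sin(r),np.cos(r)]
    else: d=np.c_[q,np.ones(len(q))]
    o=-Rm.T@t;d=d@Rm
    return (o+d*((z-o[2])/d[:,2])[:,None])[:,:2]
def proj(name,P,cal=None):
    c=cal or ctrl.calibration(name);K=c["camera_matrix"]
    X=np.atleast_2d(P)@cv2.Rodrigues(np.array(c["rvec"]))[0].T+np.ravel(c["tvec"])
    if name=="wrist":
        h=np.linalg.norm(X[:,:2],axis=1);th=np.arctan2(h,X[:,2])
        q=X[:,:2]/h[:,None]*th[:,None]
    else: q=X[:,:2]/X[:,2:]
    return q*[K[0,0],K[1,1]]+K[:2,2]
def go(x,y,z,yaw):
    """row numbers to reach TCP pose, tool down, tool y axis at yaw (mod pi) ; prints turn, shift, rows needed"""
    s=ctrl.read_state();R0=R.from_rotvec(s["orientation"]);best=None
    for k in(0,np.pi):
        T=R.from_euler('z',yaw+k)*R.from_matrix(np.diag([-1.,1,-1]))
        rv=(R0.inv()*T).as_rotvec()
        if best is None or np.linalg.norm(rv)<np.linalg.norm(best):best=rv
    d=R0.inv().apply(np.array([x,y,z])-s["tool_pos"])
    print("row",np.round(np.r_[best/2/np.pi,d/.5],4),"n>=",round(max(np.linalg.norm(d)/.0417,np.degrees(np.linalg.norm(best))/7.16),1),"j",np.round(s["joints"],2),"t",round(s["time"],1))
E
python3 - <<'E'
from h import *
f=lambda n,p,z,o:print(n,np.round(pix("top",p,z,o,6)*1000,1).tolist())
A=(138,195);B=(315,165)
f("blue",[(45,100),(605,45),(637,418),(62,480)],.01,A)
f("tub",[(175,223),(171,219)],.033,A)
f("tape",[(365,215),(385,210),(500,218),(360,302)],.056,A)
f("tape",[(535,328),(558,295)],.008,A)
f("or",[(80,52),(632,108),(617,473),(47,413)],.01,B)
f("brick",[(300,175),(615,207),(605,345),(285,320)],.034,B)
f("stick",[(87,174),(232,221)],.012,B)
f("dish",[(414*.7-.15,258*.7-.15)],.018,(0,0)) if 0 else print(pix("top",(414*.7,258*.7),.018), pix("top",(498*.7,402*.7),.03))
c=ctrl.calibration("top");print(-cv2.Rodrigues(c["rvec"])[0].T@c["tvec"])
E
```

```text
blue [[510.9, 156.4], [531.8, -32.3], [405.6, -46.9], [383.5, 140.6]]
tub [[465.0, 103.3], [466.3, 104.7]]
tape [[464.0, 37.1], [465.7, 30.9], [463.5, -5.7], [436.2, 37.2]]
tape [[435.3, -12.0], [446.4, -19.2]]
or [[594.9, -215.2], [576.5, -403.6], [450.4, -391.0], [468.8, -202.5]]
brick [[545.1, -284.8], [535.2, -388.3], [488.7, -382.2], [496.0, -278.4]]
stick [[550.9, -216.8], [534.9, -265.5]]
[[ 0.57590655 -0.13649856]] [[ 0.37282441 -0.24953427]]
[ 0.31196418 -0.12414664  0.88314496]
```

```bash
python3 - <<'E'
from h import *
go(.516,-.333,.15,np.radians(-5.5))
E
```

```text
row [-2.000e-04  0.000e+00  6.950e-02  7.499e-01 -1.762e-01  1.616e-01] n>= 9.4 j [-1.44  0.16  1.6  -0.    1.39 -0.21] t 0.1
```

>>> {"method": "move_arm", "body": {"deltas": [[[0,0,0.0695,0.75,-0.176,0.162,50],[0,0,0.0695,0.75,-0.176,0.162,50],[0,0,0.0695,0.75,-0.176,0.162,50],[0,0,0.0695,0.75,-0.176,0.162,50],[0,0,0.0695,0.75,-0.176,0.162,50],[0,0,0.0695,0.75,-0.176,0.162,50],[0,0,0.0695,0.75,-0.176,0.162,50],[0,0,0.0695,0.75,-0.176,0.162,50],[0,0,0.0695,0.75,-0.176,0.162,50],[0,0,0.0695,0.75,-0.176,0.162,50]]]}}

```text
time: 0.98
tool_pos: [0.5184, -0.3304, 0.1489]
orientation: [-3.136, 0.147, 0.001]
wrist_force: [0.0, -0.2, -0.1]
grip_width: 0.802
grasp_force: 0.0
```

>>> {"method": "move_arm", "body": {"deltas": [[[0,0,0,0,0,0,50],[0,0,0,0,0,0,50],[0,0,0,0,0,0,50]]]}}

```text
time: 1.23
tool_pos: [0.5157, -0.3339, 0.1502]
orientation: [3.138, -0.151, -0.001]
wrist_force: [-0.5, -0.7, -0.1]
grip_width: 0.806
grasp_force: 0.0
```

```bash
python3 - <<'E'
from h import *
s=ctrl.read_state();print(s["tool_pos"],s["grip_width"])
go(.516,-.333,.15,np.radians(-5.5))
c=ctrl.calibration("wrist");im=ctrl.camera("wrist")[:,:,::-1]
Rm=cv2.Rodrigues(c["rvec"])[0];print(c["camera_matrix"][0,0],"cam",-Rm.T@c["tvec"],Rm[2])
P=[[.516,-.333,.034],[.543,-.241,.012],[.495,-.279,.034],[.545,-.285,.034],[.535,-.388,.034],[.489,-.382,.034]]
q=proj("wrist",P,c)
im=cv2.resize(im,(800,600),interpolation=cv2.INTER_CUBIC)
for p in (q+.5)/.7-.5: cv2.circle(im,tuple(int(v) for v in np.round(p)),3,(0,255,0),1)
cv2.imwrite("pics/w1.png",im)
E
```

```text
[ 0.51573312 -0.33392109  0.15016609] 0.8061212220167634
row [ 0.      0.0001  0.      0.0004 -0.0019  0.0003] n>= 0.0 j [-0.77  0.33  1.56 -0.    1.25  0.9 ] t 1.2
325.19226210127806 cam [ 0.59018233 -0.34059801  0.29145082] [-0.28859564  0.0273669  -0.95705988]
```

View pics/w1.png

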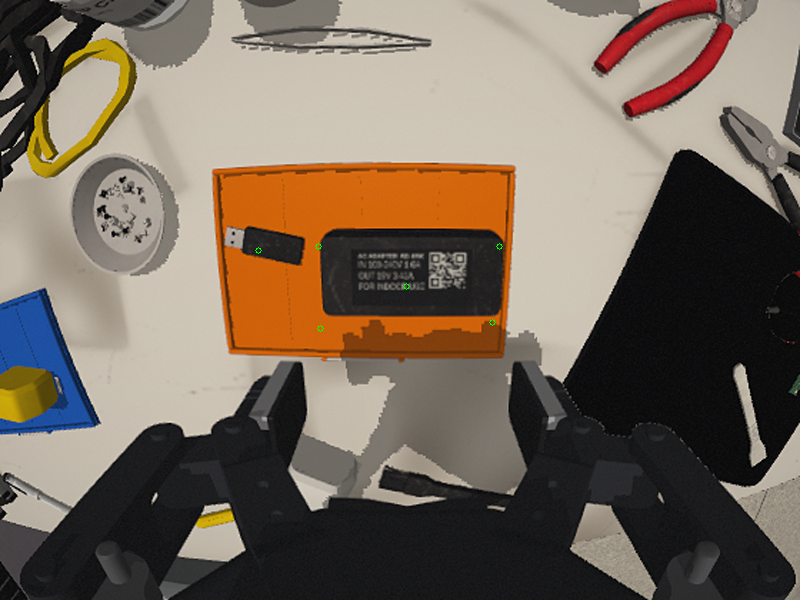

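The wrist view shows the stick at (265,244) and the brick top at about (322–502, 230–315), with the fingers left and right of them. My helper's closing axis was 90° off, so I'll fix that. I'll also measure from this sharper view.

```bash
sed -i "s/'z',yaw+k/'z',yaw+k-np.pi\/2/" h.py; python3 - <<'E'
from h import *
m=lambda p,z:pix("wrist",p,z,(0,0),1/.7)*1000
f=lambda n,p,z:print(n,np.round(m(p,z),1).tolist(),np.round(m(p,z).mean(0),1))
f("or",[(214,170),(515,167),(503,357),(231,354)],.01)
f("brick",[(322,230),(502,231),(502,315),(322,315)],.034)
f("stick",[(226,236),(304,254)],.012)
f("blue",[(46,290),(101,427)],.01)
go(.516,-.333,.15,np.radians(-5.5))
E
```

```text
or [[597.5, -218.7], [578.0, -406.2], [453.1, -393.1], [471.9, -205.9]] [ 525.1 -306. ]
brick [[553.5, -289.2], [543.1, -390.8], [492.5, -388.7], [503.0, -281.8]] [ 523.  -337.6]
stick [[554.3, -221.0], [536.6, -271.2]] [ 545.5 -246.1]
blue [[534.7, -45.4], [409.4, -57.8]] [472.  -51.6]
row [ 1.000e-04 -0.000e+00  2.499e-01  7.000e-04 -2.900e-03  9.000e-04] n>= 12.6 j [-0.77  0.33  1.56 -0.    1.25  0.9 ] t 1.3
```

>>> {"method": "move_arm", "body": {"deltas": [[[0,0,-0.25,0.011,0.004,0,50],[0,0,-0.25,0.011,0.004,0,50],[0,0,-0.25,0.011,0.004,0,50],[0,0,-0.25,0.011,0.004,0,50],[0,0,-0.25,0.011,0.004,0,50],[0,0,-0.25,0.011,0.004,0,50],[0,0,-0.25,0.011,0.004,0,50],[0,0,-0.25,0.011,0.004,0,50],[0,0,-0.25,0.011,0.004,0,50],[0,0,-0.25,0.011,0.004,0,50]]]}}

```text
time: 2.12
tool_pos: [0.5204, -0.3376, 0.1508]
orientation: [2.629, 1.718, -0.0]
wrist_force: [-0.7, -0.5, 0.1]
grip_width: 0.808
grasp_force: 0.0
```

>>> {"method": "move_arm", "body": {"deltas": [[[0,0,-0.051,0,0,0,50],[0,0,-0.051,0,0,0,50],[0,0,-0.051,0,0,0,50],[0,0,-0.051,0,0,0,50],[0,0,-0.051,0,0,0,50]]]}}

```text
time: 2.53
tool_pos: [0.5207, -0.3372, 0.1507]
orientation: [2.329, 2.107, -0.0]
wrist_force: [-0.1, -0.2, 0.6]
grip_width: 0.805
grasp_force: 0.0
```

```bash
cat >> h.py <<'E'
def shot(fn,P=(),rows=None):
    c=ctrl.calibration("wrist");im=cv2.resize(ctrl.camera("wrist")[:,:,::-1],(800,600),interpolation=cv2.INTER_CUBIC)
    if len(P):
        for p in (proj("wrist",P,c)+.5)/.7-.5: cv2.circle(im,tuple(int(v) for v in np.round(p)),3,(0,255,0),1)
    cv2.imwrite("pics/"+fn,im if rows is None else im[rows[0]:rows[1]])
def w(n,p,z):
    r=pix("wrist",p,z,(0,0),1/.7)*1000;print(n,np.round(r,1).tolist(),np.round(r.mean(0),1))
E
python3 - <<'E'
from h import *
shot("w2.png")
go(.521,-.336,.15,np.radians(-5.5))
E
```

```text
row [ 0.      0.0001 -0.0006  0.002   0.      0.0013] n>= 0.0 j [-0.77  0.34  1.54 -0.    1.26 -0.67] t 2.6
```

View pics/w2.png

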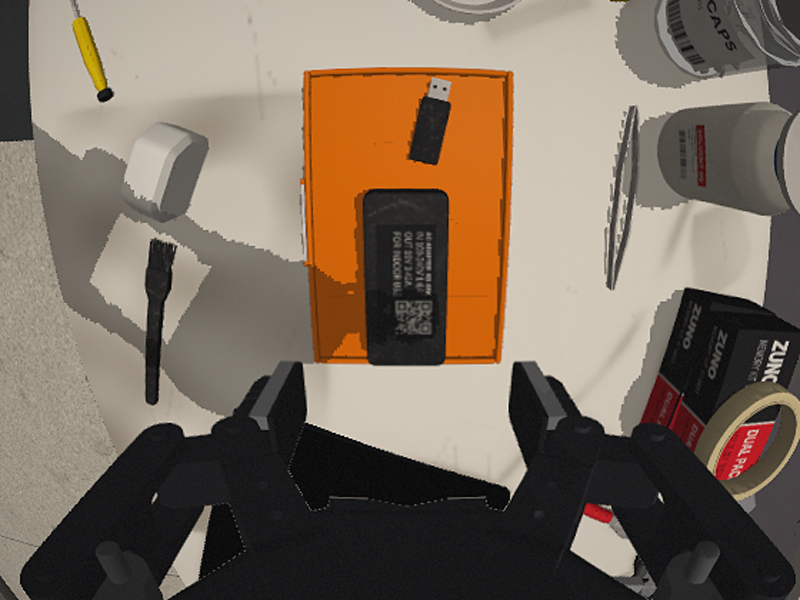

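The brick's midline (406) sits between the fingers (about 408), so it is aligned across. The rim corners are at (304,71), (513,72), (500,362) and (316,361).

```bash
python3 - <<'E'
from h import *
w("or",[(304,71),(513,72),(500,362),(316,361)],.01)
w("brick",[(366,190),(446,190),(445,363),(369,363)],.034)
w("stick",[(440,80),(423,163)],.012)
E
```

```text
or [[472.6, -203.3], [598.1, -216.4], [578.5, -403.9], [454.3, -390.7]] [ 525.9 -303.5]
brick [[504.6, -280.0], [548.7, -284.4], [540.0, -388.6], [493.5, -384.0]] [ 521.7 -334.2]
stick [[553.1, -219.3], [538.1, -268.7]] [ 545.6 -244. ]
```

>>> {"method": "move_arm", "body": {"deltas": [[[0,0,0,0.002,0,0.16,50],[0,0,0,0.002,0,0.22,50],[0,0,0,0.002,0,0.26,50],[0,0,0,0.002,0,0.283,50],[0,0,0,0.002,0,0.283,50],[0,0,0,0.002,0,0.283,255],[0,0,0,0.002,0,0.283,255],[0,0,0,0.002,0,0.283,255],[0,0,0,0.002,0,0.283,255],[0,0,0,0.002,0,0.283,255]]]}}

```text
time: 3.42
tool_pos: [0.5227, -0.3363, 0.0109]
orientation: [2.323, 2.109, 0.0]
wrist_force: [-0.4, -0.1, 3.2]
grip_width: 0.57
grasp_force: 65.2
```

```bash
python3 - <<'E'
from h import *
go(.430,-.125,.10,np.radians(-5.5))
E
```

```text
row [ 4.000e-04  4.000e-04 -1.000e-04  4.023e-01 -2.247e-01 -1.798e-01] n>= 5.9 j [-0.77  0.53  1.6  -0.    1.01 -0.67] t 3.4
```

>>> {"method": "move_arm", "body": {"deltas": [[[0,0,0,0,0,-0.08,255],[0,0,0,0.02,-0.01,-0.14,255],[0,0,0,0.09,-0.05,-0.14,255],[0,0,0,0.16,-0.09,-0.14,255],[0,0,0,0.23,-0.13,-0.14,255],[0,0,0,0.3,-0.17,-0.14,255],[0,0,0,0.37,-0.21,-0.14,255],[0,0,0,0.402,-0.225,-0.12,255],[0,0,0,0.402,-0.225,-0.07,255],[0,0,0,0.402,-0.225,-0.03,255]]]}}

```text
time: 4.25
tool_pos: [0.429, -0.1233, 0.0239]
orientation: [2.322, 2.113, 0.001]
wrist_force: [0.3, 0.2, -1.1]
grip_width: 0.566
grasp_force: 64.7
```

```bash
python3 - <<'E'
from h import *
s=ctrl.read_state();print(s["grip_width"],s["grasp_force"],s["tool_pos"])
go(.430,-.125,.007,np.radians(-5.5))
E
```

```text
0.5657172284133126 64.71662521362305 [ 0.42904812 -0.12329615  0.02392334]
row [ 0.0004  0.0002  0.0003 -0.0032  0.0021  0.0339] n>= 0.4 j [-0.55  0.12  2.1   0.    0.92 -0.46] t 4.2
```

>>> {"method": "move_arm", "body": {"deltas": [[[0,0,0,0,0,0.02,255],[0,0,0,0,0,0.034,255],[0,0,0,0,0,0.035,255],[0,0,0,0,0,0.035,40],[0,0,0,0,0,0.035,40],[0,0,0,0,0,0.035,40],[0,0,0,0,0,-0.02,40],[0,0,0,0,0,-0.1,40],[0,0,0,0,0,-0.18,40],[0,0,0,0,0,-0.25,40]]]}}

```text
time: 5.08
tool_pos: [0.4292, -0.1246, 0.1516]
orientation: [2.324, 2.11, 0.001]
wrist_force: [1.1, -0.2, -0.1]
grip_width: 0.837
grasp_force: 0.0
```

```bash
python3 - <<'E'
from h import *
go(.450,.011,.15,np.radians(0))
E
```

```text
row [ 3.000e-04  2.000e-04 -1.530e-02  2.739e-01  1.520e-02  3.000e-03] n>= 3.3 j [-0.55 -0.11  2.03  0.    1.21 -0.46] t 5.1
```

>>> {"method": "move_arm", "body": {"deltas": [[[0,0,-0.015,0.08,0.004,0,90],[0,0,-0.015,0.16,0.008,0,90],[0,0,-0.015,0.23,0.012,0,90],[0,0,-0.015,0.274,0.015,0,90],[0,0,-0.015,0.274,0.015,0,90],[0,0,-0.015,0.274,0.015,0,90]]]}}

```text
time: 5.58
tool_pos: [0.4497, 0.012, 0.1492]
orientation: [2.22, 2.221, 0.0]
wrist_force: [0.1, -0.7, 0.3]
grip_width: 0.646
grasp_force: 0.0
```

```bash
python3 - <<'E'
from h import *
shot("w3.png")
go(.450,.011,.15,np.radians(0))
E
```

```text
row [ 0.0001  0.0001 -0.0002 -0.0004  0.0006 -0.0018] n>= 0.0 j [-0.24 -0.09  2.02 -0.    1.21 -0.24] t 5.6
```

View pics/w3.png

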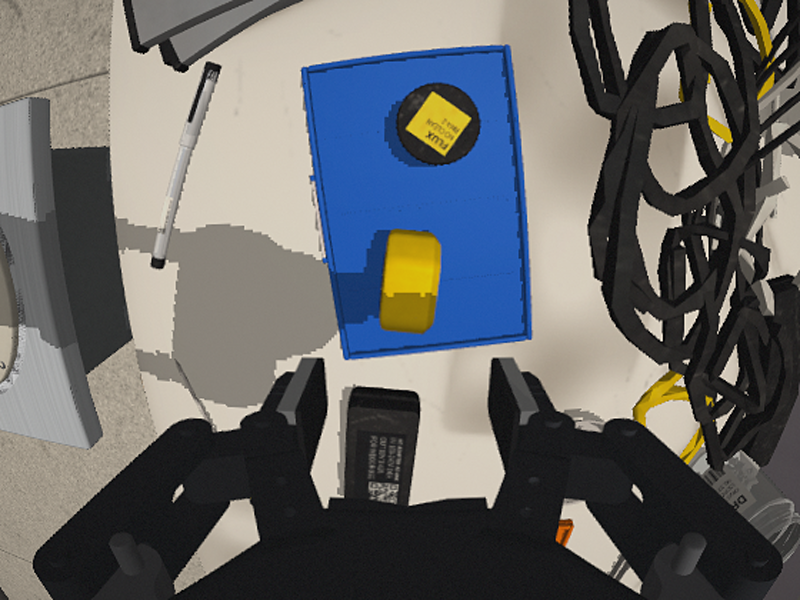

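The view shows the blue rim corners at (303,69), (509,46), (530,338) and (347,357). The tub lid is centred at (438,124). The tape spans (381–440, 231–332), with its top crease at row 292, and the parked brick stands below.

```bash
python3 - <<'E'
from h import *
w("bl",[(303,69),(509,46),(530,338),(347,357)],.01)
w("tub",[(439,124)],.033)
w("tapetop",[(388,290),(440,290),(438,238),(393,233)],.055)
w("tapelow",[(382,328),(432,331)],.02)
c=np.array([.4505,.0085])
for n,a in (("a",0),("b",3),("c",-4)):
    t=np.radians(a);X=np.array([np.cos(t),np.sin(t)]);Y=np.array([-X[1],X[0]])
    P=[np.r_[c+sx*.0155*X+sy*.0315*Y,z] for z in(.004,.056) for sy in(-1,1) for sx in(-1,1)]
    print(n,np.round((proj("wrist",P)+.5)/.7-.5).astype(int).tolist())
E
```

```text
bl [[388.3, 140.4], [512.1, 154.9], [532.8, -31.8], [410.5, -44.9]] [460.9  54.6]
tub [[468.1, 102.8]] [468.1 102.8]
tapetop [[440.6, 15.1], [468.1, 15.1], [466.6, 43.0], [443.5, 45.6]] [454.7  29.7]
tapelow [[435.0, -20.1], [466.2, -22.1]] [450.6 -21.1]
a [[383, 323], [430, 323], [382, 228], [432, 228], [379, 356], [435, 356], [377, 244], [437, 244]]
b [[386, 324], [433, 322], [379, 230], [429, 227], [382, 358], [438, 355], [373, 246], [434, 243]]
c [[380, 322], [427, 325], [385, 227], [435, 230], [375, 354], [431, 358], [381, 242], [441, 246]]
```

>>> {"method": "move_arm", "body": {"deltas": [[[0,0,0.011,-0.002,0.007,0.05,90],[0,0,0.011,-0.002,0.007,0.12,90],[0,0,0.011,-0.002,0.007,0.19,90],[0,0,0.011,-0.002,0.007,0.24,90],[0,0,0.011,-0.002,0.007,0.262,90],[0,0,0.011,-0.002,0.007,0.262,255],[0,0,0.011,-0.002,0.007,0.262,255],[0,0,0.011,-0.002,0.007,0.262,255],[0,0,0.011,-0.002,0.007,0.262,255],[0,0,0.011,-0.002,0.007,0.262,255]]]}}

```text
time: 6.47
tool_pos: [0.4541, 0.0099, 0.019]
orientation: [2.298, 2.139, 0.002]
wrist_force: [-0.2, -0.8, -0.4]
grip_width: 0.341
grasp_force: 61.7
```

```bash
cat >> h.py <<'E'
TR={"o":((.5255,-.3045),-5.7),"b":((.4605,.0545),6.4)}
def loc(t,x,y):
    (cx,cy),a=TR[t];a=np.radians(a);c,s=np.cos(a),np.sin(a)
    return cx+c*x-s*y, cy+s*x+c*y
E
python3 - <<'E'
from h import *
print(loc("o",0,-.052))
go(*loc("o",0,-.052),.09,np.radians(-5.7))
E
```

```text
(np.float64(0.5203353730133308), np.float64(-0.3562428896379838))
row [ 4.000e-04  1.000e-04  4.500e-03 -7.210e-01  1.847e-01 -1.411e-01] n>= 9.1 j [-0.25  0.15  2.08 -0.    0.91 -0.17] t 6.5
```

>>> {"method": "move_arm", "body": {"deltas": [[[0,0,0,0,0,-0.08,255],[0,0,0,0,0,-0.16,255],[0,0,0.004,-0.08,0.02,-0.18,255],[0,0,0.004,-0.16,0.041,-0.18,255],[0,0,0.004,-0.24,0.061,-0.18,255],[0,0,0.004,-0.32,0.082,-0.18,255],[0,0,0.004,-0.4,0.102,-0.18,255],[0,0,0.004,-0.48,0.123,-0.18,255],[0,0,0.004,-0.56,0.143,-0.18,255],[0,0,0.004,-0.64,0.164,-0.18,255]]]}}

```text
time: 7.3
tool_pos: [0.5122, -0.3169, 0.1086]
orientation: [2.325, 2.111, 0.0]
wrist_force: [0.5, -0.3, -1.4]
grip_width: 0.339
grasp_force: 62.0
```

>>> {"method": "move_arm", "body": {"deltas": [[[0,0,0,-0.04,0.01,0,255],[0,0,0,-0.08,0.02,0,255],[0,0,0,-0.081,0.021,0,255],[0,0,0,-0.081,0.021,0.05,255],[0,0,0,-0.081,0.021,0.1,255],[0,0,0,-0.081,0.021,0.14,255],[0,0,0,-0.081,0.021,0.15,255],[0,0,0,-0.081,0.021,0.15,255]]]}}

```text
time: 7.97
tool_pos: [0.5176, -0.3543, 0.0312]
orientation: [-2.322, -2.11, 0.0]
wrist_force: [0.2, -0.8, -0.6]
grip_width: 0.342
grasp_force: 62.0
```

```bash
python3 - <<'E'
from h import *
s=ctrl.read_state();print(s["grip_width"],s["grasp_force"],s["tool_pos"])
go(*loc("o",0,-.052),.019,np.radians(-5.7))
E
```

```text
0.34244383680256124 62.020018100738525 [ 0.51758878 -0.35427333  0.03122887]
row [-0.0005 -0.0004  0.0006 -0.0035  0.0059  0.0244] n>= 0.3 j [-0.79  0.51  1.57  0.    1.06 -0.7 ] t 8.0
```

>>> {"method": "move_arm", "body": {"deltas": [[[0,0,0,-0.003,0.006,0.015,255],[0,0,0,-0.003,0.006,0.024,255],[0,0,0,-0.003,0.006,0.026,255],[0,0,0,-0.003,0.006,0.026,90],[0,0,0,-0.003,0.006,0.026,90],[0,0,0,-0.003,0.006,0.026,90],[0,0,0,-0.003,0.006,-0.03,90],[0,0,0,-0.003,0.006,-0.1,90],[0,0,0,-0.003,0.006,-0.18,90],[0,0,0,-0.003,0.006,-0.22,90]]]}}

```text
time: 8.8
tool_pos: [0.5233, -0.3595, 0.1487]
orientation: [2.32, 2.107, 0.001]
wrist_force: [0.6, -0.3, 0.6]
grip_width: 0.646
grasp_force: 0.0
```

```bash
python3 - <<'E'
from h import *
go(.5455,-.265,.13,np.radians(-17))
E
```

```text
row [0.001  0.0007 0.0319 0.1926 0.0259 0.0367] n>= 2.4 j [-0.79  0.37  1.5   0.    1.25 -0.7 ] t 8.8
```

>>> {"method": "move_arm", "body": {"deltas": [[[0,0,0.02,0.08,0.01,0.01,130],[0,0,0.032,0.15,0.02,0.02,130],[0,0,0.032,0.192,0.026,0.037,130],[0,0,0.032,0.192,0.026,0.037,130],[0,0,0.032,0.192,0.026,0.037,130],[0,0,0.032,0.192,0.026,0.037,130]]]}}

```text
time: 9.3
tool_pos: [0.5439, -0.2643, 0.125]
orientation: [2.525, 1.867, -0.0]
wrist_force: [-0.1, -1.1, 0.0]
grip_width: 0.487
grasp_force: 0.0
```

```bash
python3 - <<'E'
from h import *
shot("w4.png")
go(.5455,-.265,.13,np.radians(-17))
E
```

```text
row [ 0.0002  0.0001 -0.0002  0.0005  0.0033 -0.0098] n>= 0.1 j [-0.65  0.33  1.61 -0.    1.2  -0.35] t 9.3
```

View pics/w4.png

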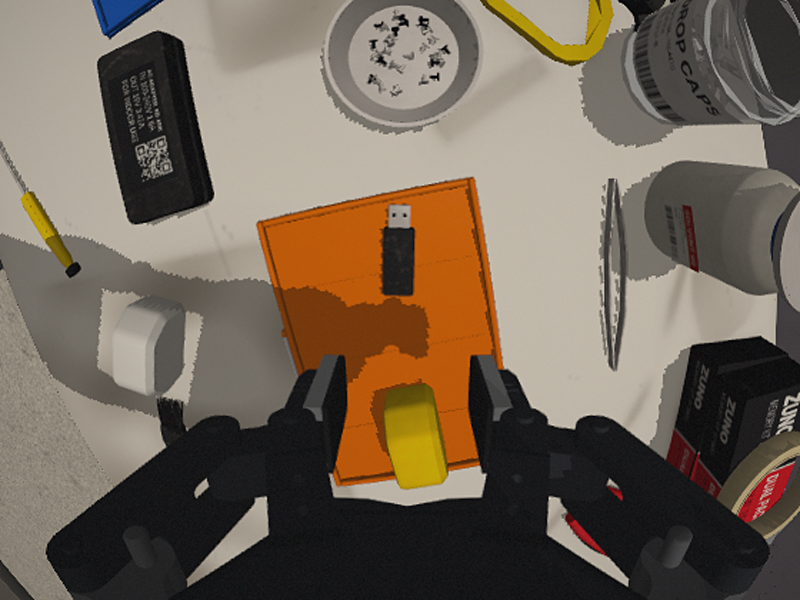

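The tape stands upright in the orange tray. The stick runs vertically from (400,206) to (398,295), so it lines up with the fingers (midline about 407).

```bash
python3 - <<'E'
from h import *
w("stick",[(400,206),(398,295)],.012)
w("rim",[(258,222),(474,180)],.01)
r=pix("wrist",[(400,206),(398,295)],.012,(0,0),1/.7).mean(0)
go(*r,.0055,np.radians(-16))
E
```

```text
stick [[554.7, -219.4], [538.4, -267.7]] [ 546.6 -243.6]
rim [[474.2, -202.8], [597.9, -217.3]] [ 536.1 -210.1]
row [ 2.000e-04  1.000e-04 -3.000e-03  4.230e-02 -7.600e-03  2.391e-01] n>= 2.9 j [-0.65  0.33  1.61 -0.    1.2  -0.35] t 9.3
```

>>> {"method": "move_arm", "body": {"deltas": [[[0,0,0.002,0.042,-0.008,0.07,130],[0,0,0.002,0.042,-0.008,0.14,130],[0,0,0.002,0.042,-0.008,0.2,130],[0,0,0.002,0.042,-0.008,0.239,130],[0,0,0.002,0.042,-0.008,0.239,130],[0,0,0.002,0.042,-0.008,0.239,255],[0,0,0.002,0.042,-0.008,0.239,255],[0,0,0.002,0.042,-0.008,0.239,255],[0,0,0.002,0.042,-0.008,0.239,255],[0,0,0.002,0.042,-0.008,0.239,255]]]}}

```text
time: 10.18
tool_pos: [0.5463, -0.2431, 0.0055]
orientation: [2.537, 1.851, 0.0]
wrist_force: [0.4, -2.3, 3.6]
grip_width: 0.182
grasp_force: 59.5
```

```bash
python3 - <<'E'
from h import *
print(loc("b",0,-.059))
go(*loc("b",0,-.058),.05,np.radians(6.4))
E
```

```text
(np.float64(0.46707666700017325), np.float64(-0.004132307230475182))
row [ 2.000e-04  2.000e-04 -6.710e-02  4.085e-01 -2.975e-01 -8.980e-02] n>= 6.2 j [-0.62  0.49  1.67 -0.    0.98 -0.31] t 10.2
```

>>> {"method": "move_arm", "body": {"deltas": [[[0,0,0,0,0,-0.08,255],[0,0,-0.005,0,0,-0.15,255],[0,0,-0.02,0.06,-0.045,-0.15,255],[0,0,-0.03,0.12,-0.088,-0.15,255],[0,0,-0.04,0.18,-0.132,-0.15,255],[0,0,-0.05,0.24,-0.175,-0.15,255],[0,0,-0.06,0.3,-0.219,-0.15,255],[0,0,-0.067,0.36,-0.262,-0.15,255],[0,0,-0.067,0.408,-0.297,-0.12,255],[0,0,-0.067,0.408,-0.297,-0.08,255]]]}}

```text
time: 11.02
tool_pos: [0.4655, 0.0016, 0.0452]
orientation: [-2.09, -2.346, -0.003]
wrist_force: [-0.1, -0.1, -0.4]
grip_width: 0.183
grasp_force: 59.2
```

```bash
python3 - <<'E'
from h import *
print(ctrl.read_state()["tool_pos"],ctrl.read_state()["grip_width"])
go(*loc("b",0,-.058),.0055,np.radians(6.4))
E
```

```text
[0.46551201 0.00160342 0.04521244] 0.18344892004426133
row [ 0.0002 -0.0002  0.0006 -0.0099  0.0017  0.0794] n>= 1.0 j [-0.26  0.12  2.05  0.    0.98 -0.37] t 11.0
```

>>> {"method": "move_arm", "body": {"deltas": [[[0,0,0,0,0,0.04,255],[0,0,0,0,0,0.07,255],[0,0,0,0,0,0.08,255],[0,0,0,0,0,0.08,255],[0,0,0,0,0,0.08,150],[0,0,0,0,0,0.08,150],[0,0,0,0,0,0.05,150],[0,0,0,0,0,-0.02,100],[0,0,0,0,0,-0.1,60],[0,0,0,0,0,-0.18,60]]]}}

```text
time: 11.85
tool_pos: [0.4657, -0.0024, 0.1357]
orientation: [-2.094, -2.34, 0.001]
wrist_force: [1.5, 0.5, 0.1]
grip_width: 0.762
grasp_force: 0.0
```

```bash
python3 - <<'E'
from h import *
s=ctrl.read_state();print(s["tool_pos"])
go(.468,.100,.135,np.radians(0))
E
```

```text
[ 0.46568048 -0.00241729  0.1356886 ]
row [-3.000e-04 -1.000e-04  1.760e-02  2.031e-01  2.730e-02  1.500e-03] n>= 2.5 j [-0.27 -0.03  1.99  0.    1.18 -0.38] t 11.8
```

>>> {"method": "move_arm", "body": {"deltas": [[[0,0,0.01,0.07,0.01,0,60],[0,0,0.0176,0.14,0.02,0,60],[0,0,0.0176,0.175,0.024,0,60],[0,0,0.0176,0.175,0.024,0,60],[0,0,0.0176,0.175,0.024,0,60],[0,0,0.0176,0.175,0.024,0,60]]]}}

```text
time: 12.35
tool_pos: [0.4689, 0.085, 0.1346]
orientation: [2.221, 2.222, -0.001]
wrist_force: [0.7, -0.1, -1.1]
grip_width: 0.762
grasp_force: 0.0
```

```bash
python3 - <<'E'
from h import *
shot("w5.png")
go(.468,.101,.010,np.radians(0))
E
```

```text
row [-1.000e-04  1.000e-04 -0.000e+00  3.250e-02 -1.800e-03  2.492e-01] n>= 3.0 j [-0.08  0.    1.96 -0.    1.18 -0.07] t 12.4
```

View pics/w5.png

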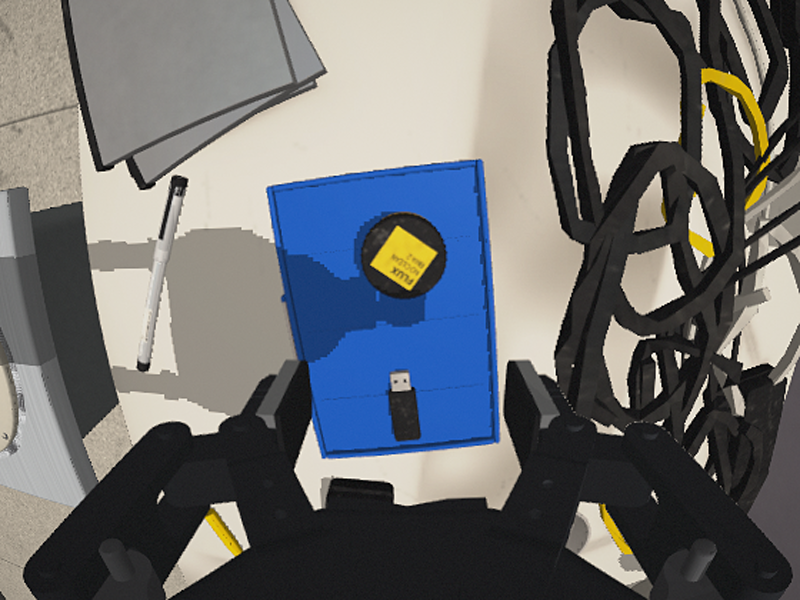

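The stick lies flat in the blue tray at (403,407). The tub lid spans (361–446, 212–299), centred at (403,255).

```bash
python3 - <<'E'
from h import *
w("tub",[(403.5,255.5)],.033)
w("bl",[(268,187),(482,161),(498,441),(322,458)],.01)
w("stick",[(400,373),(405,440)],.012)
r=pix("wrist",[(403.5,255.5)],.033,(0,0),1/.7)[0]
go(*r,.012,0)
E
```

```text
tub [[467.9, 105.7]] [467.9 105.7]
bl [[388.3, 142.7], [512.5, 156.3], [533.3, -30.4], [409.0, -45.4]] [460.7  55.8]
stick [[465.3, 25.4], [468.3, -26.5]] [466.8  -0.6]
row [-1.000e-04  1.000e-04 -0.000e+00  4.200e-02 -2.000e-03  2.452e-01] n>= 3.0 j [-0.08  0.    1.96 -0.    1.18 -0.07] t 12.4
```

>>> {"method": "move_arm", "body": {"deltas": [[[0,0,0,0.04,-0.003,0.05,80],[0,0,0,0.04,-0.003,0.12,80],[0,0,0,0.04,-0.003,0.18,80],[0,0,0,0.04,-0.003,0.23,80],[0,0,0,0.04,-0.003,0.246,80],[0,0,0,0.04,-0.003,0.246,80],[0,0,0,0.04,-0.003,0.246,255],[0,0,0,0.04,-0.003,0.246,255],[0,0,0,0.04,-0.003,0.246,255],[0,0,0,0.04,-0.003,0.246,255]]]}}

```text
time: 13.23
tool_pos: [0.4688, 0.1055, 0.0133]
orientation: [2.219, 2.22, 0.003]
wrist_force: [0.1, 0.2, -0.3]
grip_width: 0.53
grasp_force: 61.2
```

```bash
python3 - <<'E'
from h import *
print(loc("o",0,.040))
go(*loc("o",0,.040),.06,np.radians(-5.7))
E
```

```text
(np.float64(0.5294727899897456), np.float64(-0.26469777720155097))
row [ 5.000e-04 -0.000e+00  1.590e-02 -7.405e-01  1.213e-01 -9.310e-02] n>= 9.1 j [-0.03  0.22  2.01  0.    0.91 -0.03] t 13.2
```

>>> {"method": "move_arm", "body": {"deltas": [[[0,0,0,0,0,-0.08,255],[0,0,0,0,0,-0.15,255],[0,0,0.003,-0.08,0.013,-0.16,255],[0,0,0.006,-0.16,0.026,-0.16,255],[0,0,0.009,-0.24,0.039,-0.16,255],[0,0,0.012,-0.32,0.052,-0.16,255],[0,0,0.015,-0.4,0.065,-0.16,255],[0,0,0.016,-0.48,0.078,-0.16,255],[0,0,0.016,-0.56,0.091,-0.16,255],[0,0,0.016,-0.64,0.104,-0.16,255]]]}}

```text
time: 14.07
tool_pos: [0.52, -0.2166, 0.0928]
orientation: [2.329, 2.106, 0.001]
wrist_force: [0.2, 0.2, 0.3]
grip_width: 0.535
grasp_force: 61.5
```

>>> {"method": "move_arm", "body": {"deltas": [[[0,0,0,-0.05,0.004,0,255],[0,0,0,-0.101,0.008,0,255],[0,0,0,-0.101,0.007,0.02,255],[0,0,0,-0.101,0.007,0.07,255],[0,0,0,-0.101,0.007,0.12,255],[0,0,0,-0.101,0.007,0.12,255],[0,0,0,-0.101,0.007,0.12,255]]]}}

```text
time: 14.65
tool_pos: [0.5171, -0.2636, 0.0309]
orientation: [-2.327, -2.106, 0.001]
wrist_force: [0.2, -1.4, 0.3]
grip_width: 0.528
grasp_force: 61.6
```

```bash
python3 - <<'E'
from h import *
print(ctrl.read_state()["tool_pos"],ctrl.read_state()["grip_width"])
go(*loc("o",0,.040),.0125,np.radians(-5.7))
E
```

```text
[ 0.51708041 -0.26364544  0.03087892] 0.5281297662567991
row [-0.0004 -0.0003 -0.      0.0003  0.025   0.0367] n>= 0.5 j [-0.68  0.41  1.72  0.    1.02 -0.58] t 14.7
```

>>> {"method": "move_arm", "body": {"deltas": [[[0,0,0,0,0.022,0.01,255],[0,0,0,0,0.022,0.025,255],[0,0,0,0,0.022,0.036,255],[0,0,0,0,0.022,0.036,255],[0,0,0,0,0.022,0.036,80],[0,0,0,0,0.022,0.036,80],[0,0,0,0,0.022,0.036,80],[0,0,0,0,0.022,-0.02,80],[0,0,0,0,0.022,-0.1,50],[0,0,0,0,0.022,-0.18,50]]]}}

```text
time: 15.48
tool_pos: [0.5279, -0.2653, 0.1221]
orientation: [-2.328, -2.106, 0.001]
wrist_force: [0.7, -0.4, -0.2]
grip_width: 0.805
grasp_force: 0.0
```

```bash
python3 - <<'E'
from h import *
print(ctrl.read_state()["tool_pos"])
go(.430,-.1246,.12,np.radians(-5.5))
E
```

```text
[ 0.52793434 -0.26529175  0.12213419]
row [-0.0004 -0.0003 -0.0007  0.2604 -0.223   0.0053] n>= 4.1 j [-0.67  0.31  1.65 -0.    1.19 -0.57] t 15.5
```

>>> {"method": "move_arm", "body": {"deltas": [[[0,0,0,0.06,-0.05,0,50],[0,0,0,0.12,-0.1,0,50],[0,0,0,0.18,-0.155,0,50],[0,0,0,0.24,-0.206,0,50],[0,0,0,0.26,-0.223,0,50],[0,0,0,0.26,-0.223,0,50],[0,0,0,0.26,-0.223,0,50]]]}}

```text
time: 16.07
tool_pos: [0.4313, -0.1256, 0.1224]
orientation: [2.327, 2.107, 0.001]
wrist_force: [0.6, 0.3, -0.2]
grip_width: 0.8
grasp_force: 0.0
```

```bash
python3 - <<'E'
from h import *
shot("w6.png")
go(.430,-.1246,.006,np.radians(-5.5))
E
```

```text
row [ 3.000e-04  2.000e-04 -6.000e-04  3.400e-03 -4.600e-03  2.332e-01] n>= 2.8 j [-0.55 -0.06  2.05 -0.    1.15 -0.45] t 16.1
```

View pics/w6.png

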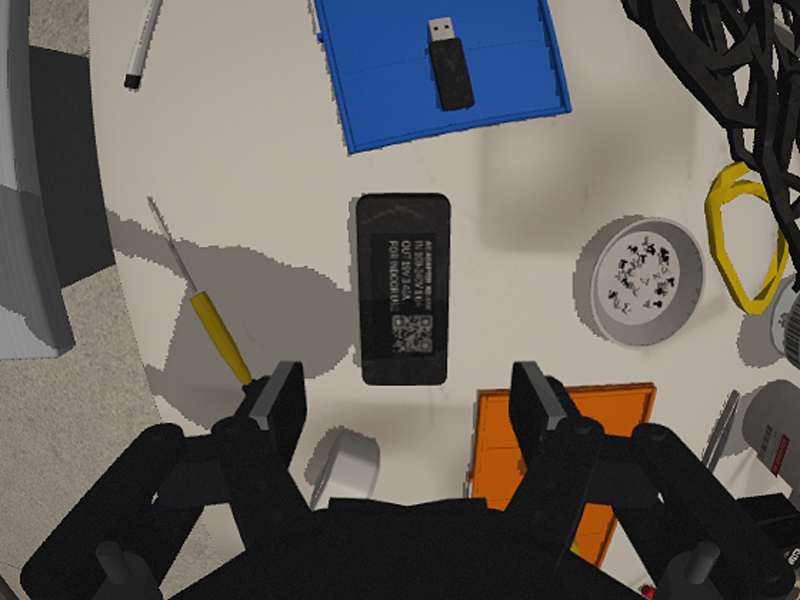

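>>> {"method": "move_arm", "body": {"deltas": [[[0,0,0,0.003,-0.004,0.06,50],[0,0,0,0.003,-0.004,0.13,50],[0,0,0,0.003,-0.004,0.19,50],[0,0,0,0.003,-0.004,0.225,50],[0,0,0,0.003,-0.004,0.233,50],[0,0,0,0.003,-0.004,0.233,255],[0,0,0,0.003,-0.004,0.233,255],[0,0,0,0.003,-0.004,0.233,255],[0,0,0,0.003,-0.004,0.233,255],[0,0,0,0.003,-0.004,0.233,255]]]}}

```text
time: 16.95
tool_pos: [0.43, -0.1243, 0.0062]
orientation: [2.328, 2.106, 0.001]
wrist_force: [-0.3, -0.3, -2.6]
grip_width: 0.571
grasp_force: 63.9
```

```bash
python3 - <<'E'
from h import *
print(loc("b",0,.033))
go(*loc("b",0,.033),.06,np.radians(6.4))
E
```

```text
(np.float64(0.4568215252371913), np.float64(0.08729434133229969))
row [ 3.000e-04  2.000e-04 -3.370e-02  4.264e-01  1.140e-02 -1.079e-01] n>= 5.3 j [-0.55  0.16  2.1  -0.    0.88 -0.45] t 16.9
```

>>> {"method": "move_arm", "body": {"deltas": [[[0,0,0,0,0,-0.08,255],[0,0,-0.005,0,0,-0.15,255],[0,0,-0.012,0.07,0.002,-0.15,255],[0,0,-0.02,0.14,0.004,-0.15,255],[0,0,-0.03,0.21,0.006,-0.15,255],[0,0,-0.034,0.28,0.008,-0.15,255],[0,0,-0.034,0.35,0.01,-0.15,255],[0,0,-0.034,0.42,0.011,-0.15,255],[0,0,-0.034,0.426,0.011,-0.11,255],[0,0,-0.034,0.426,0.011,-0.08,255]]]}}

```text
time: 17.78
tool_pos: [0.4567, 0.0897, 0.0457]
orientation: [2.086, 2.347, 0.003]
wrist_force: [-0.3, -0.0, -1.8]
grip_width: 0.566
grasp_force: 64.1
```

>>> {"method": "move_arm", "body": {"deltas": [[[0,0,0,0,0,0,255],[0,0,0,0,0,0,255],[0,0,0,0,0,0,255]]]}}

```text
time: 18.03
tool_pos: [0.4566, 0.0872, 0.0462]
orientation: [2.092, 2.343, 0.001]
wrist_force: [0.4, -0.6, -2.6]
grip_width: 0.573
grasp_force: 63.9
```

```bash
python3 - <<'E'
from h import *
print(ctrl.read_state()["tool_pos"],ctrl.read_state()["grip_width"])
go(*loc("b",0,.033),.0105,np.radians(6.4))
E
```

```text
[0.45660283 0.0872158  0.04624439] 0.5726553226740595
row [0.0002 0.     0.0002 0.0001 0.0004 0.0715] n>= 0.9 j [-0.07  0.12  2.05 -0.    0.98 -0.19] t 18.0
```

>>> {"method": "move_arm", "body": {"deltas": [[[0,0,0,0,0,0.04,255],[0,0,0,0,0,0.065,255],[0,0,0,0,0,0.072,255],[0,0,0,0,0,0.072,255],[0,0,0,0,0,0.072,55],[0,0,0,0,0,0.072,55],[0,0,0,0,0,0.072,55],[0,0,0,0,0,0,55],[0,0,0,0,0,-0.08,55],[0,0,0,0,0,-0.16,55]]]}}

```text
time: 18.87
tool_pos: [0.4551, 0.0875, 0.1264]
orientation: [-2.091, -2.343, 0.002]
wrist_force: [1.3, -0.7, -0.9]
grip_width: 0.783
grasp_force: 0.0
```

>>> {"method": "move_arm", "body": {"deltas": [[[0,0,0,-0.08,-0.08,-0.08,55],[0,0,0,-0.15,-0.15,-0.15,55],[0,0,0,-0.2,-0.2,-0.2,55],[0,0,0,-0.2,-0.2,-0.2,55],[0,0,0,-0.2,-0.2,-0.2,55],[0,0,0,-0.2,-0.2,-0.2,55]]]}}

```text
time: 19.37
tool_pos: [0.3686, -0.0248, 0.2277]
orientation: [2.092, 2.336, 0.003]
wrist_force: [0.2, 1.6, -0.3]
grip_width: 0.788
grasp_force: 0.0
```

```bash
python3 - <<'E'
from h import *
im=ctrl.camera("top")[:,:,::-1]
cv2.imwrite("pics/t2.png",cv2.resize(im[140:300,130:440],(800,413),interpolation=cv2.INTER_CUBIC))
shot("w7.png")
print(ctrl.read_state()["tool_pos"])
E
```

```text
[ 0.36807553 -0.02282537  0.22494171]
```

View pics/t2.png

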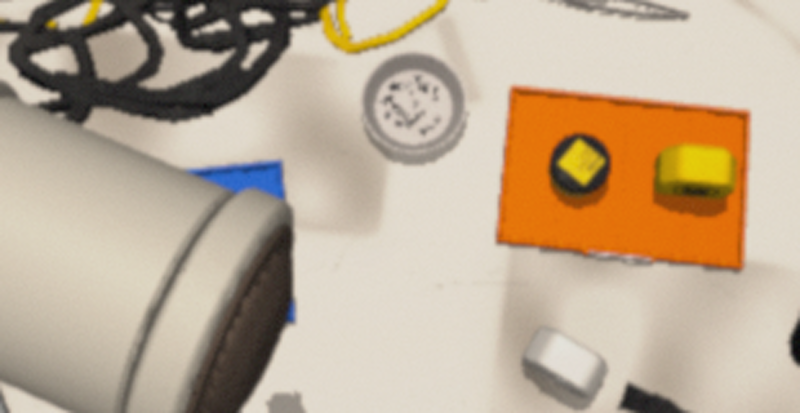

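View pics/w7.png

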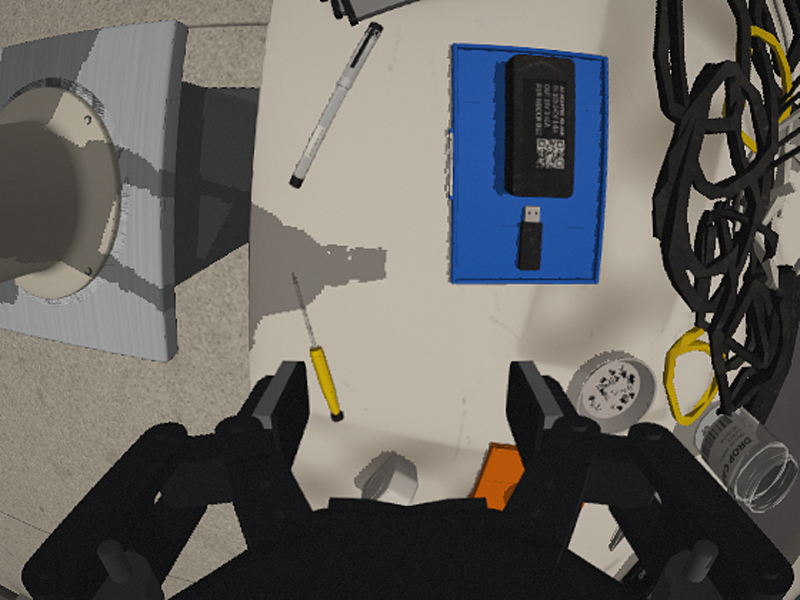

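The blue tray holds the brick (507–577, 55–198) and the stick (530,240), both flat, and the orange tray holds the tub (580,163) and the tape (696,170). The dish and the white look-alike haven't moved. I'll check how close the tape is to the end wall.

```bash
python3 - <<'E'
from h import *
im=ctrl.camera("top")[:,:,::-1]
cv2.imwrite("pics/t3.png",cv2.resize(im[165:255,315:430],(690,540),interpolation=cv2.INTER_CUBIC))
E
```

```text
(no output)
```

View pics/t3.png

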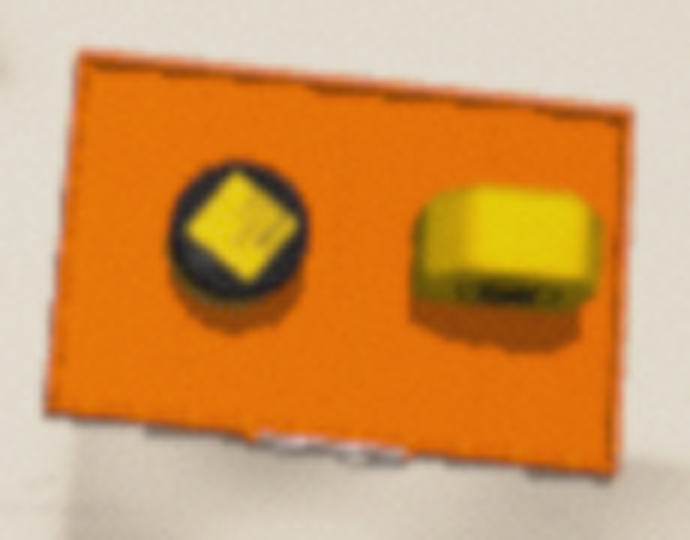

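Tape and tub both stand upright, well inside the orange rim. The tape's base ends at about column 578, against the inner wall at about 615. Handing in.

```bash
python3 -c "
from plant import ctrl
print(ctrl.job_done())"
```

```text
the job is handed in; nothing more can be done
None
```

The swap is done and handed in at about 19.5 s of the 115 s allowed: the power brick and USB stick are in the blue tray, the tape measure and flux tub are in the orange tray, and the dish and white look-alike were left alone; the judge returned no verdict.

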